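Turn the tube heater up four clicks and start it

TASK

Turn the tube heater up by exactly four clicks: push the dial's finger tab round clockwise (seen from above) with a fingertip, without pinching the tab between the fingers and without going past the fourth click. Then press the start button fully down when the dial rests at its new setting, and take the hand away; leave the tip box, the tube rack and the jar where they stand.

Things in the scene. Friction and masses are not known exactly. Their poses are not given: they have to be found in the camera images.
- heater: Tube heater, a white box 240 x 200 x 60 mm (x, y, z) fixed on the bench; origin at the centre of its underside. Its -x half is a flat grey panel, 60 mm above the bench, with dial and start button; behind (+x) is an aluminium block with capped tubes reaching 93 mm above the bench, 35 to 103 mm behind the origin, 70 mm to either side.
- dial: Click-stop dial: flat bare-metal disc, diameter 84 mm, 3 mm thick, on the panel, turning about the vertical. Origin on its axis, 60 mm above the bench (x -45, y +30 mm on the heater); x axis along the finger tab, z up. It has a stop every 30 degrees, at nine white marks; it starts at rest in one of the first four, so there is room for four clicks clockwise.
- tab_tip (a point): Outer end of the finger tab's top edge, 45 mm from the dial's axis, 85 mm above the bench. The tab is an upright black radial fin on the disc, 10 mm thick, 15 to 45 mm from the axis, with a white line on top; the middle of the disc is free. Pushed halfway (15 degrees) to the next stop it snaps into it; let go earlier, it springs back.
- tab_back: Half of the finger tab, 5 mm thick, its top 25 mm above the panel: the face to push for turning clockwise (it faces along the dial's +y). At 37 mm from the axis it takes about 5 N to push it out of a stop. Origin on the dial's axis at the panel, axes as the dial's.
- tab_front: The other half of the tab, 5 mm thick, its top 22 mm above the panel, with the leading face (facing along the dial's -y). Pressing on both faces at once counts as pinching. Origin on the dial's axis at the panel, axes as the dial's.
- start (a joint): Travel of the start button: 0 up, 0.006 m fully down; it springs back. About 4 N presses it fully down.
- start_top (a point): Centre of the top of the start button, a grey round cap 28 mm in diameter in a black round housing on the panel, its top 82 mm above the bench, 102 mm from the dial's axis (at x -75, y -68 mm on the heater); it is pressed straight down.
- tip_box: Loose bystander: box of pipette tips 120 x 85 x 54 mm with tips standing to 64 mm, beside the heater on its +y side. Origin at the centre of its underside.
- tube_rack: Loose bystander: green rack 120 x 60 x 30 mm with capped tubes reaching 42 mm, beside the heater on its -y side. Origin at the centre of its underside.
- jar: Loose bystander: small screw-cap jar, 40 mm in diameter, 50 mm high, between the heater and the robot. Origin at the centre of its underside.

How it is judged:
By the outcome, as a careful person would: the job done as asked, in the order asked, and still so for the second after the job is handed in, with the robot touching nothing.
It also fails if it takes over 61 s, if anything falls off the work surface, if the arm or the gripper's body presses on something with over 40 N, if the wrist force passes 120 N, or if a joint passes its speed limit or range.

ROBOT

A 7-joint arm with a two-finger parallel gripper is mounted at the origin on the work surface. World frame = base frame: x ahead of the robot, y to its left, z up, the work surface at z = 0. Lengths are in m, angles in degrees, forces in N, time in s.
With the tool pointing down it reaches from about 0.425 to 0.875 m from the base axis. Payload 4.7 kg.
Tool frame: the origin (TCP) lies midway between the tips of the shut fingers; the grasp point (between the pads) lies env.grip_point_offset behind it (env.grip_point_offset is the distance from the TCP to the grasp point, in m); z points along the fingers, y is the line along which they close (so a half turn about z gives the same grasp; the last joint's range is limited). The gripper opens to 87 mm and grips with 3 to 60 N. Pads are 19 mm wide; open, the fingers measure 117 mm over their backs; the gripper's body (75 mm by 190 mm) begins 51 mm behind the grasp point.
Start: joints at [-71.385, 18.392, -4.016, 83.108, 1.295, 78.541, -3.26], TCP at [0.199, 0.619, 0.223] pointing down, gripper open.
Joint ranges: [-163.93, 163.93], [-17.29, 119.83], [-79.2, 71.16], [3.27, 140.29], [-89.18, 269.18], [5.43, 117.66], [-154.24, 154.24]. Speed limits (degrees/s): [147.25, 147.25, 180, 180, 180, 180, 180].

INTERFACE

Orientations are given as [roll, pitch, yaw] about the fixed x, y, z axes, in that order (R = Rz(yaw) Ry(pitch) Rx(roll)).
In Python, from cell import env gives the robot as it stands.
- The arm moves only by the shell command python3 -m creep 'ROWS' [FORCE]. ROWS is a JSON object of lists of equal length, an entry for each row: "translation": the shift along the tool's x, y, z in units of 0.08 m (1.0 is 0.08 m), a list of three; "turn": the turn, a rotation vector about the tool's x, y, z in units of 180 degrees (1.0 is 180 degrees), a list of three; "grip": the opening, from 0 (shut) to 1 (fully open). In form: {"translation": [[x, y, z], ...], "turn": [[ax, ay, az], ...], "grip": [grip, ...]}. A call has 1 to 5 rows; each row shifts and turns the commanded pose from where the row before left it, along the tool's axes as they then stand; what a row does not reach is not made up. A row lasts 1/8 s, in which the tool goes at most 62.5 mm and 10.7 degrees, less where a joint would pass 70% of its speed; a pose out of reach is approached as far as the arm can. A call with a number of a shift or a turn outside -1 to 1 is refused whole. A call with a gripper value outside its range is refused whole. The fingers move at their own pace and stop on an object; FORCE is the grip in N (left out, the last holds). Time passes only in rows, so rows that do not move let the fingers close. It gives the time, the measured TCP pose, the force, the opening and the grip force at its end, in the units of the state.
- env.get_obs(): the state, without advancing time (a new reading comes with each control period).
- env.read_camera(name): name is "scene" or "top" or "wrist"; returns a dict with "frame" (420x560x3 uint8, red, green, blue), "z_map" (420x560 float32, m along the optical axis (not along the pixel's ray), 0 where there is no reading), "K" (3x3 intrinsics, pixels), "rvec" (rotation vector, rad) and "tvec" (3), from world to camera coordinates, as OpenCV has them. Camera axes: x right, y down, z forward; pixel columns grow to the right and rows downward; lengths in m; the calibration is good to about 2 mm. A picture is of the moment at which its call begins.
- env.sign_off(): hands the job in; it is judged then, once.
The state is a dict: "time_s": time; "qpos": joint angles; "joint_velocities": joint speeds; "effort": joint torques, N m; "tool_pos": TCP position; "tool_rot": TCP orientation; "force": force on the tool from outside, world axes, zero at the start; "wrist_torque": the same for the moment, N m; "grip_width": finger opening in m; "grasp_force": force on a finger pad.
Only numpy, scipy, OpenCV 4.12 (cv2) and the standard library are available. Lean on these libraries where they do the work, as an engineer would, in place of code of your own. Each camera call takes 0.05 s, during which the arm holds its last target. There are 200 camera calls.

## Working session

There is one attempt and no reset: what is moved stays moved. The work goes in short steps, Python scripts to look and compute and a shell command to move; the robot and the scene stay as the last step left them, time stands still between calls to the robot, and variables do not carry over. Pictures are saved under pics/ and viewed, at most 10 in all, crops included, and the job is handed in when it is done.

```bash
mkdir -p pics; cat > h.py <<'E'
import numpy as np, cv2
from cell import env
def cam(n):
    c=env.read_camera(n); c['R']=cv2.Rodrigues(np.array(c['rvec'],float))[0]; c['t']=np.array(c['tvec'],float).ravel(); return c
def ray(c,u,v):
    C=-c['R'].T@c['t']; d=c['R'].T@np.linalg.inv(c['K'])@np.array([u,v,1.]); return C,d
def onz(c,u,v,z):
    C,d=ray(c,u,v); return C+d*(z-C[2])/d[2]
def dep(c,u,v):
    C,d=ray(c,u,v); return C+d*c['z_map'][int(v),int(u)]
def proj(c,p):
    q=c['K']@(c['R']@np.array(p,float)+c['t']); return q[:2]/q[2]
E
python3 - <<'E'
from h import *
for n in ['top','scene']:
    c=cam(n); cv2.imwrite(f'pics/{n}0.png',c['frame'][:,:,::-1]); print(n,(-c['R'].T@c['t']).round(3),c['K'][0,0])
o=env.get_obs(); print(o['time_s'],o['tool_pos'],o['tool_rot'],o['grip_width'],env.grip_point_offset)
E
```

```text
top [0.529 0.037 1.007] 429.18986922830123
scene [ 0.791 -0.385  0.77 ] 435.10375045679217
0.1 [0.19870149 0.618385   0.22159852] [-1.79905100e+02  5.35281680e-03  1.62193187e+02] 0.08709411831720609 0.0187
```

View pics/top0.png

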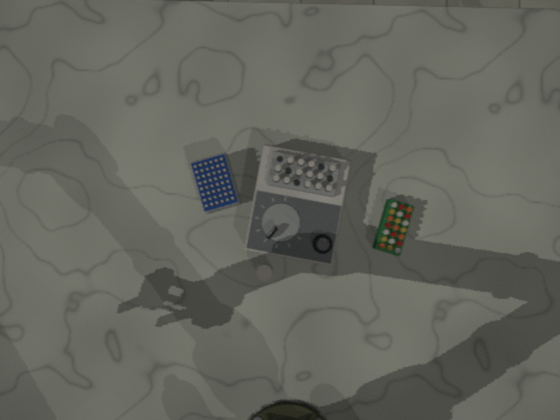

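View pics/scene0.png

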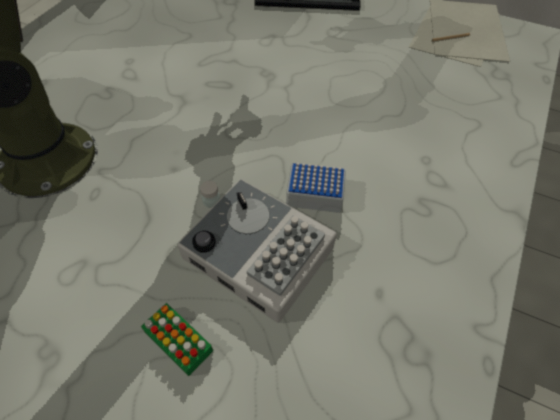

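Top: dial disc about (281,222), tab pointing to (268,237), button (322,243), jar (264,272), tip box left and rack right. Scene: dial (249,215), tab top (241,198), button (204,240).

```bash
python3 - <<'E'
from h import *
c=cam('top'); s=cam('scene')
a=cv2.resize(c['frame'][180:280,235:355],(600,500),interpolation=cv2.INTER_CUBIC)
cv2.imwrite('pics/topz.png',cv2.convertScaleAbs(a[:,:,::-1],alpha=1.8))
b=cv2.resize(s['frame'][175:265,175:295],(600,450),interpolation=cv2.INTER_CUBIC)
cv2.imwrite('pics/scz.png',cv2.convertScaleAbs(b[:,:,::-1],alpha=1.8))
# disc: bright low-sat blob around (281,222) in top; same in scene
for n,k,box in (('top',c,(200,245,258,305)),('scene',s,(192,238,225,273))):
    g=cv2.cvtColor(k['frame'],cv2.COLOR_RGB2GRAY)
    r0,r1,c0,c1=box; sub=g[r0:r1,c0:c1]
    t,m=cv2.threshold(sub,0,255,cv2.THRESH_OTSU)
    cs=max(cv2.findContours(m,cv2.RETR_EXTERNAL,cv2.CHAIN_APPROX_NONE)[0],key=cv2.contourArea)
    h=cv2.convexHull(cs); e=cv2.fitEllipse(h); u,v=e[0][0]+c0,e[0][1]+r0
    print(n,t,(u,v),e[1],onz(k,u,v,.063).round(4),dep(k,u+4,v).round(4))
# triangulate button roughly by depth
for u,v in((322,243),): print('btn',onz(c,u,v,.082),dep(c,u,v))
for u,v in((204,238),): print('btn',onz(s,u,v,.082),dep(s,u,v))
print('jar',onz(c,264,272,.05),dep(c,264,272))
E
```

```text
top 82.0 (280.2637577056885, 221.72386932373047) (36.9197998046875, 37.916603088378906) [0.5258 0.0283 0.063 ] [0.526  0.0195 0.0639]
scene 104.0 (247.9371738433838, 214.9499168395996) (34.436344146728516, 41.5779914855957) [0.5271 0.0294 0.063 ] [0.5337 0.0337 0.0616]
btn [ 0.48225026 -0.06241543  0.082     ] [ 0.48216432 -0.06259894  0.08029292]
btn [ 0.48538364 -0.06317584  0.082     ] [ 0.48548782 -0.06328576  0.08223474]
jar [0.41319387 0.06167561 0.05      ] [0.41344101 0.061623   0.05204594]
```

View pics/topz.png

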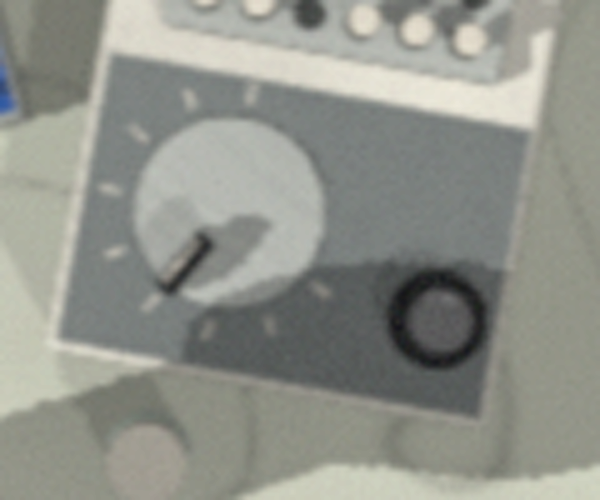

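View pics/scz.png

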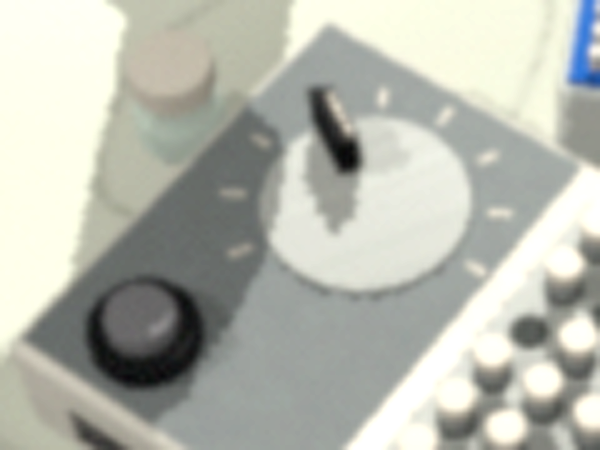

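Zoom: nine marks clockwise from (319,289) via (150,300) to (252,93). The tab (outer end about (163,290)) stands at the 4th mark; the goal is the 8th, at (190,98). The button cap is at (438,320).

```bash
python3 - <<'E'
from h import *
c=cam('top'); s=cam('scene')
T=lambda x,y:((x-2.5)/5+235,(y-2.5)/5+180)
S=lambda x,y:((x-2.5)/5+175,(y-2.5)/5+175)
M=[(319,289),(270,325),(208,330),(150,300),(116,252),(110,188),(138,132),(190,98),(252,93)]
P=np.array([onz(c,*T(*m),.060)[:2] for m in M])
# circle fit
A=np.c_[2*P,np.ones(9)]; x=np.linalg.lstsq(A,(P**2).sum(1),rcond=None)[0]; print('centre from marks',x[:2],np.sqrt(x[2]+x[0]**2+x[1]**2))
MS=[(239,250),(232,193),(261,141),None,(383,97),(446,115),(488,158),(500,213),(477,269)]
idx=[i for i in range(9) if MS[i]]; Q=np.array([onz(s,*S(*MS[i]),.060)[:2] for i in idx])
A=np.c_[2*Q,np.ones(len(Q))]; y=np.linalg.lstsq(A,(Q**2).sum(1),rcond=None)[0]; print('scene centre',y[:2],np.sqrt(y[2]+y[0]**2+y[1]**2))
for X,Z,I in((P,x,range(9)),(Q,y,idx)):
    a=np.degrees(np.arctan2(X[:,1]-Z[1],X[:,0]-Z[0])); print([(round(v%360,1),round((v+30*i)%360,1)) for v,i in zip(a,I)])
def tri(u,v):
    C1,d1=ray(c,*u);C2,d2=ray(s,*v); k=np.linalg.lstsq(np.c_[d1,-d2],C2-C1,rcond=None)[0]
    p,q=C1+k[0]*d1,C2+k[1]*d2; return ((p+q)/2).round(4),np.linalg.norm(p-q).round(4)
print('tip',tri(T(163,290),S(318,90)),'inner',tri(T(209,238),S(356,160)))
print('button',tri(T(438,320),S(138,320)),onz(c,*T(438,320),.082))
print('dialc',tri(T(229,211),S(366,204)))
o=env.get_obs(); print(o['qpos'],o['tool_pos'])
E
```

```text
centre from marks [0.52587638 0.02833951] 0.05298209360389882
scene centre [0.52590931 0.03019957] 0.053569440718915895
[(np.float64(230.5), np.float64(230.5)), (np.float64(201.3), np.float64(231.3)), (np.float64(171.5), np.float64(231.5)), (np.float64(139.9), np.float64(229.9)), (np.float64(111.4), np.float64(231.4)), (np.float64(80.4), np.float64(230.4)), (np.float64(50.3), np.float64(230.3)), (np.float64(20.3), np.float64(230.3)), (np.float64(350.2), np.float64(230.2))]
[(np.float64(230.0), np.float64(230.0)), (np.float64(200.3), np.float64(230.3)), (np.float64(170.6), np.float64(230.6)), (np.float64(110.6), np.float64(230.6)), (np.float64(80.8), np.float64(230.8)), (np.float64(50.9), np.float64(230.9)), (np.float64(21.3), np.float64(231.3)), (np.float64(351.2), np.float64(231.2))]
tip (array([0.4916, 0.0561, 0.0842]), np.float64(0.0007)) inner (array([0.5158, 0.0379, 0.0738]), np.float64(0.0043))
button (array([ 0.4808, -0.0633,  0.0771]), np.float64(0.0004)) [ 0.48118131 -0.0626534   0.082     ]
dialc (array([0.5263, 0.0285, 0.0624]), np.float64(0.0011))
[-71.38644511  18.40961229  -4.01762963  83.13039237   1.29555938
  78.54041091  -3.25941631] [0.19873092 0.6186938  0.22218574]
```

```bash
python3 -m creep '{"translation":[[-0.43,-0.46,0],[-0.43,-0.46,0],[-0.43,-0.46,0],[-0.43,-0.46,0],[-0.43,-0.46,0]],"turn":[[0,0,0],[0,0,0],[0,0,0],[0,0,0],[0,0,0]],"grip":[0,0,0,0,0]}' 40
python3 -m creep '{"translation":[[-0.43,-0.46,0],[-0.43,-0.46,0],[-0.43,-0.46,0],[-0.43,-0.46,0.1],[-0.43,-0.46,0.1]],"turn":[[0,0,0],[0,0,0],[0,0,0],[0,0,0],[0,0,0]],"grip":[0,0,0,0,0]}'
```

```text
time_s: 0.92
tool_pos: [0.3069, 0.3895, 0.2227]
tool_rot: [180.0, 0.0, 162.2]
force: [0.9, 0.3, 1.1]
grip_width: 0.0454
grasp_force: 0.0
time_s: 1.55
tool_pos: [0.4144, 0.1618, 0.2067]
tool_rot: [179.9, 0.0, 162.2]
force: [0.8, 0.0, -0.2]
grip_width: 0.0014
grasp_force: 0.0
```

```bash
python3 -m creep '{"translation":[[-0.42,-0.44,0.1],[-0.42,-0.44,0.2],[-0.42,-0.44,0.3],[0,0,0.1],[0,0,0]],"turn":[[0,0,0],[0,0,0],[0,0,0.04],[0,0,0.04],[0,0,0.04]],"grip":[0,0,0,0,0]}'
python3 -m creep '{"translation":[[0,0,0]],"turn":[[0,0,0]],"grip":[0]}'
python3 - <<'E'
from h import *
c=cam('wrist'); cv2.imwrite('pics/w1.png',cv2.convertScaleAbs(c['frame'][:,:,::-1],alpha=1.5))
for p in((.526,.029,.063),(.4912,.0575,.085),(.481,-.063,.082)): print(proj(c,p))
print(env.get_obs()['tool_pos'],env.get_obs()['qpos'])
E
```

```text
time_s: 2.17
tool_pos: [0.477, 0.031, 0.1497]
tool_rot: [-179.9, -0.1, 140.2]
force: [-0.2, -0.0, -0.3]
grip_width: 0.0004
grasp_force: 0.0
time_s: 2.3
tool_pos: [0.4774, 0.0318, 0.1505]
tool_rot: [180.0, -0.0, 140.7]
force: [-0.6, -0.4, 0.4]
grip_width: 0.0003
grasp_force: 0.0
[311.75045486 256.84786659]
[316.63022043 214.2749122 ]
[189.58278453 293.71078782]
[0.47755794 0.03197752 0.15070062] [-36.68231201  -0.47523745  29.79179078 113.09351048   0.24816208
  67.29677226  43.74891885]
```

View pics/w1.png

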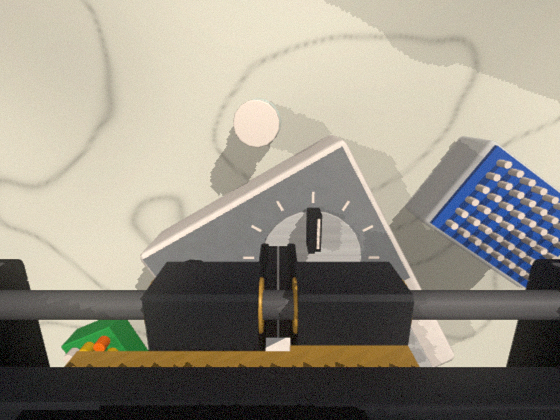

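The wrist view shows the tab's outer end at about (315,209), predicted (317,214), so the measurement holds. The shut fingers at (279,250) lie on the pushing side, square to the tab. Next I descend.

```bash
python3 -m creep '{"translation":[[-0.03,0,0.3],[0,0,0.3],[0,0,0.3],[0,0,0.11],[0,0,0]],"turn":[[0,0,0],[0,0,0],[0,0,0],[0,0,0],[0,0,0]],"grip":[0,0,0,0,0]}'
python3 -m creep '{"translation":[[0,0.025,0],[0,0.025,0],[0,0.025,0],[0,0,0]],"turn":[[0,0,0],[0,0,0],[0,0,0],[0,0,0]],"grip":[0,0,0,0]}'
```

```text
time_s: 2.98
tool_pos: [0.4792, 0.0305, 0.0698]
tool_rot: [-180.0, -0.0, 140.7]
force: [0.6, 0.7, 0.5]
grip_width: 0.0004
grasp_force: 0.0
time_s: 3.48
tool_pos: [0.4834, 0.0353, 0.07]
tool_rot: [180.0, 0.0, 140.6]
force: [-0.5, -0.5, 0.1]
grip_width: 0.0008
grasp_force: 0.0
```

```bash
python3 -m creep '{"translation":[[0.022,0.041,0],[0.022,0.041,0],[0.022,0.041,0],[0.022,0.041,0]],"turn":[[0,0,0.0278],[0,0,0.0278],[0,0,0.0278],[0,0,0.0278]],"grip":[0,0,0,0]}'
cat >> h.py <<'E'
def rel():
    o=env.get_obs(); q=np.array(o['tool_pos']); y=np.radians(o['tool_rot'][2]); d=q[:2]-[.526,.029]
    print('rel tool x,y mm',(1e3*np.array([d@[np.cos(y),np.sin(y)],d@[np.sin(y),-np.cos(y)]])).round(1),'z',q[2].round(4),'yaw',np.degrees(y).round(1),'F',np.round(o['force'],1))
def tabang():
    c=cam('top'); C,_=ray(c,0,0)
    g=cv2.cvtColor(c['frame'],cv2.COLOR_RGB2GRAY); return c,g
E
python3 - <<'E'
from h import *
rel(); c=cam('top'); s=cam('scene')
a=cv2.resize(c['frame'][180:280,235:355],(600,500),interpolation=cv2.INTER_CUBIC); b=cv2.resize(s['frame'][140:265,175:295],(480,500),interpolation=cv2.INTER_CUBIC)
cv2.imwrite('pics/p1.png',cv2.resize(cv2.convertScaleAbs(np.hstack([a,b])[:,:,::-1],alpha=1.8),(800,370)))
E
```

```text
time_s: 3.98
tool_pos: [0.4869, 0.0481, 0.0696]
tool_rot: [-179.9, -0.0, 120.4]
force: [-2.0, -1.9, 1.9]
grip_width: 0.0009
grasp_force: 1.3
rel tool x,y mm [ 36.2 -24. ] z 0.0696 yaw 120.4 F [-2.  -1.9  1.9]
```

View pics/p1.png

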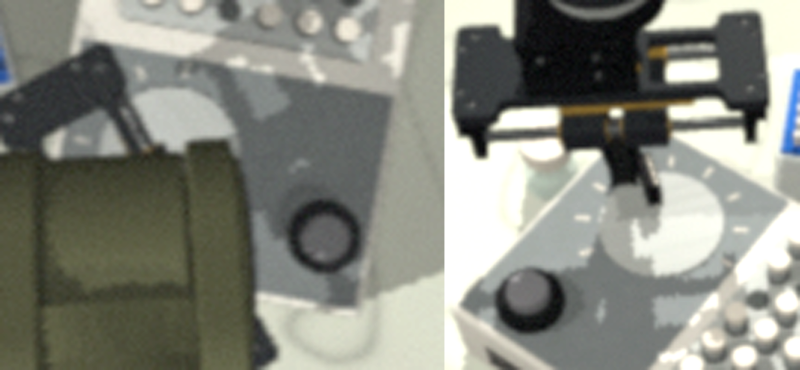

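Scene half: the fingertip at about (630,180) is against the tab's back face, tab at (650,180), with nothing on its front face. I continue round.

```bash
python3 -m creep '{"translation":[[0.022,0.0415,0],[0.022,0.0415,0],[0.022,0.0415,0]],"turn":[[0,0,0.0278],[0,0,0.0278],[0,0,0.0278]],"grip":[0,0,0]}'
python3 -c "from h import *; rel()"
python3 -m creep '{"translation":[[0.022,0.0415,0],[0.022,0.0415,0],[0.022,0.0415,0]],"turn":[[0,0,0.0278],[0,0,0.0278],[0,0,0.0278]],"grip":[0,0,0]}'
python3 -c "from h import *; rel()"
python3 -m creep '{"translation":[[0.022,0.0415,0],[0.022,0.0415,0],[0.022,0.0415,0]],"turn":[[0,0,0.0278],[0,0,0.0278],[0,0,0.0278]],"grip":[0,0,0]}'
python3 -c "from h import *; rel()"
```

```text
time_s: 4.45
tool_pos: [0.4948, 0.0583, 0.0698]
tool_rot: [180.0, -0.0, 105.5]
force: [-0.1, -0.1, -0.1]
grip_width: 0.0005
grasp_force: 0.0
rel tool x,y mm [ 36.6 -22.2] z 0.0698 yaw 105.5 F [-0.1 -0.1 -0.1]
time_s: 4.82
tool_pos: [0.5022, 0.065, 0.0695]
tool_rot: [-179.8, -0.0, 90.5]
force: [-2.7, -0.1, 0.8]
grip_width: 0.0005
grasp_force: 1.4
rel tool x,y mm [ 36.3 -23.5] z 0.0695 yaw 90.5 F [-2.7 -0.1  0.8]
time_s: 5.2
tool_pos: [0.514, 0.0699, 0.0698]
tool_rot: [180.0, -0.0, 75.5]
force: [0.1, -0.4, 0.0]
grip_width: 0.0002
grasp_force: 0.0
rel tool x,y mm [ 36.5 -21.9] z 0.0698 yaw 75.5 F [ 0.1 -0.4  0. ]
```

```bash
python3 -m creep '{"translation":[[0.022,0.0415,0],[0.022,0.0415,0],[0.022,0.0415,0]],"turn":[[0,0,0.0278],[0,0,0.0278],[0,0,0.0278]],"grip":[0,0,0]}'
python3 -c "from h import *; rel()"
python3 -m creep '{"translation":[[0.022,0.0415,0],[0.022,0.0415,0],[0.022,0.0415,0]],"turn":[[0,0,0.0278],[0,0,0.0278],[0,0,0.0278]],"grip":[0,0,0]}'
python3 -c "from h import *; rel()"
python3 -m creep '{"translation":[[0.022,0.0415,0],[0.022,0.0415,0],[0.022,0.0415,0]],"turn":[[0,0,0.0278],[0,0,0.0278],[0,0,0.0278]],"grip":[0,0,0]}'
python3 -c "from h import *; rel()"
```

```text
time_s: 5.58
tool_pos: [0.5237, 0.0719, 0.0695]
tool_rot: [-179.8, 0.0, 60.5]
force: [-2.8, 0.6, 1.9]
grip_width: 0.0005
grasp_force: 1.3
rel tool x,y mm [ 36.2 -23.1] z 0.0695 yaw 60.5 F [-2.8  0.6  1.9]
time_s: 5.95
tool_pos: [0.5362, 0.0702, 0.0698]
tool_rot: [180.0, -0.0, 45.5]
force: [0.4, 0.1, 0.6]
grip_width: 0.0006
grasp_force: 0.0
rel tool x,y mm [ 36.6 -21.6] z 0.0698 yaw 45.5 F [0.4 0.1 0.6]
time_s: 6.32
tool_pos: [0.5457, 0.0672, 0.0696]
tool_rot: [-179.9, 0.0, 30.5]
force: [-2.5, 1.6, 1.2]
grip_width: 0.0003
grasp_force: 1.3
rel tool x,y mm [ 36.3 -22.9] z 0.0696 yaw 30.5 F [-2.5  1.6  1.2]
```

One more click: small steps.

```bash
python3 -m creep '{"translation":[[0.0133,0.025,0],[0.0133,0.025,0],[0,0,0]],"turn":[[0,0,0.0167],[0,0,0.0167],[0,0,0]],"grip":[0,0,0]}'
python3 -c "from h import *; rel()"
```

```text
time_s: 6.7
tool_pos: [0.5504, 0.0635, 0.0698]
tool_rot: [180.0, -0.0, 24.6]
force: [-0.2, -0.2, -0.7]
grip_width: 0.0004
grasp_force: 0.0
rel tool x,y mm [ 36.6 -21.2] z 0.0698 yaw 24.6 F [-0.2 -0.2 -0.7]
```

```bash
python3 - <<'E'
from h import *
c=cam('top'); s=cam('scene')
a=cv2.resize(c['frame'][180:280,235:355],(600,500),interpolation=cv2.INTER_CUBIC); b=cv2.resize(s['frame'][140:265,175:295],(480,500),interpolation=cv2.INTER_CUBIC)
cv2.imwrite('pics/p2.png',cv2.resize(cv2.convertScaleAbs(np.hstack([a,b])[:,:,::-1],alpha=1.8),(800,370)))
E
```

```text
(no output)
```

View pics/p2.png

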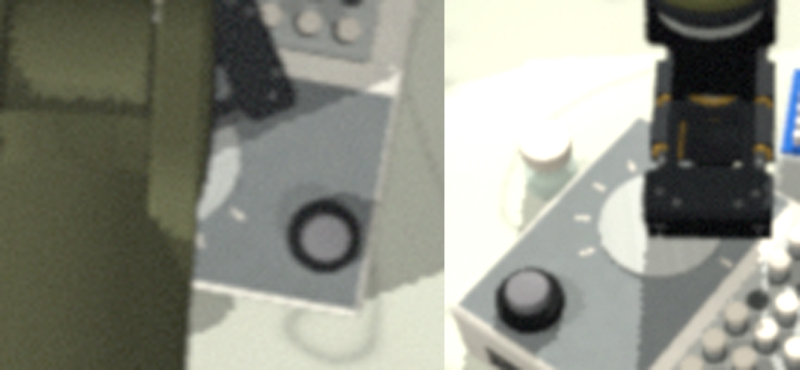

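Force has dropped to zero, so the fourth stop has snapped in; the arm hides the dial in both views. I back off, rise, move over toward the button and look.

```bash
python3 -m creep '{"translation":[[0,-0.08,0],[0,0,-0.3],[0,0,-0.3],[0,0,-0.3],[0,0,0]],"turn":[[0,0,0],[0,0,0],[0,0,0],[0,0,0],[0,0,0]],"grip":[0,0,0,0,0]}'
python3 - <<'E'
from h import *
o=env.get_obs(); q=np.array(o['tool_pos']); y=np.radians(o['tool_rot'][2]); d=np.array([.481,-.063])-q[:2]
print(q,np.degrees(y),'tool shift units',d@[np.cos(y),np.sin(y)]/.08,d@[np.sin(y),-np.cos(y)]/.08)
E
```

```text
time_s: 7.42
tool_pos: [0.5488, 0.0699, 0.1435]
tool_rot: [-180.0, -0.2, 24.6]
force: [0.6, -1.1, -0.7]
grip_width: 0.0004
grasp_force: 0.0
[0.54883119 0.06989967 0.14351525] 24.55657085349878 tool shift units -1.4615990893017834 1.1586126526727665
```

```bash
python3 -m creep '{"translation":[[-0.365,0.29,0],[-0.365,0.29,0],[-0.365,0.29,0],[-0.365,0.29,0],[0,0,0]],"turn":[[0,0,0],[0,0,0],[0,0,0],[0,0,0],[0,0,0]],"grip":[0,0,0,0,0]}'
python3 - <<'E'
from h import *
c=cam('top'); s=cam('scene'); w=cam('wrist')
a=cv2.resize(c['frame'][180:280,235:355],(600,500),interpolation=cv2.INTER_CUBIC); b=cv2.resize(s['frame'][140:265,175:295],(480,500),interpolation=cv2.INTER_CUBIC)
top=cv2.resize(cv2.convertScaleAbs(np.hstack([a,b])[:,:,::-1],alpha=1.8),(800,370))
cv2.imwrite('pics/p3.png',np.vstack([top,cv2.resize(cv2.convertScaleAbs(w['frame'][:,:,::-1],alpha=1.5),(800,600))[::1][140:370]]))
print(env.get_obs()['tool_pos'],proj(w,(.526,.029,.063)),proj(w,(.526+.045*np.cos(.361),.029+.045*np.sin(.361),.085)))
E
```

```text
time_s: 8.05
tool_pos: [0.4779, -0.066, 0.1408]
tool_rot: [-179.9, 0.1, 24.2]
force: [0.8, 1.3, -0.3]
grip_width: 0.0004
grasp_force: 0.0
[ 0.47973404 -0.06259833  0.14127427] [186.13882516 107.60715429] [175.09194073  29.51660888]
```

View pics/p3.png

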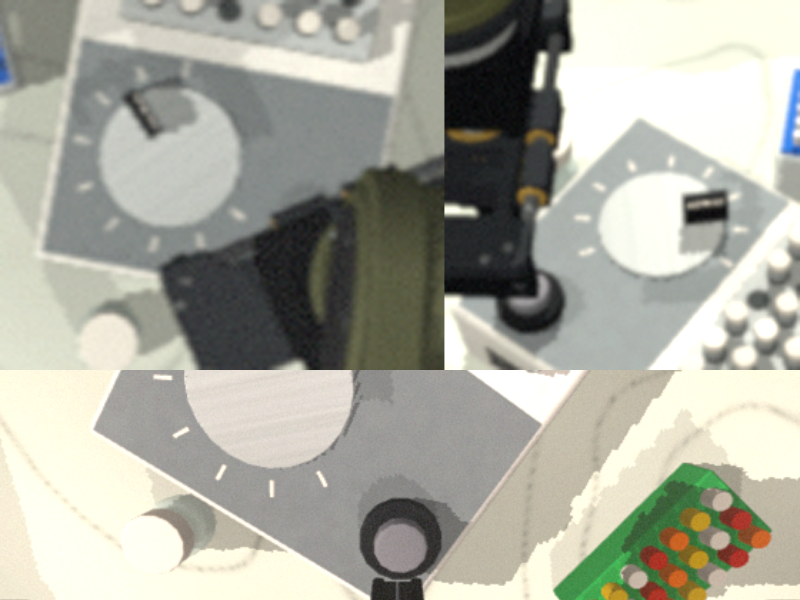

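The top panel shows the tab at about (130,92)–(157,135). That may be short of the mark at (141,74), so I measure it before pressing.

```bash
python3 - <<'E'
from h import *
c=cam('top'); s=cam('scene')
a=cv2.resize(c['frame'][190:232,258:306],(480,420),interpolation=cv2.INTER_CUBIC); b=cv2.resize(s['frame'][178:220,220:262],(420,420),interpolation=cv2.INTER_CUBIC)
im=cv2.convertScaleAbs(np.hstack([a,b])[:,:,::-1],alpha=1.6)
for ang,col in((20.7,(0,255,0)),(50.7,(0,0,255))):
    t=np.radians(ang); e=[np.array([.526+r*np.cos(t),.029+r*np.sin(t),.085]) for r in(.015,.045)]
    for k,o,x0 in((c,(258,190),0),(s,(220,178),480)):
        q=[tuple(((proj(k,p)-o)*10+5).astype(int)+[x0,0]) for p in e]; cv2.line(im,tuple(map(int,q[0])),tuple(map(int,q[1])),col,1)
cv2.imwrite('pics/p4.png',im[:, :800])
E
```

```text
(no output)
```

View pics/p4.png

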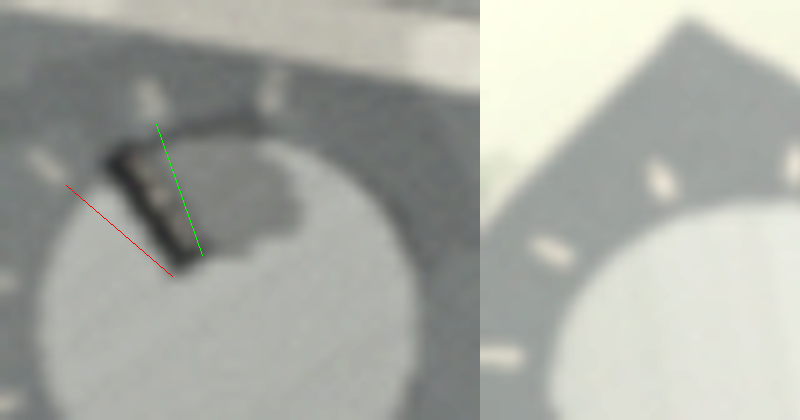

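The tab is at about 31°, some 10° short of the 4th stop at 20.7° (green). I check whether it is still moving.

```bash
cat >> h.py <<'E'
def tabmeas():
    c=cam('top'); g=cv2.cvtColor(c['frame'],cv2.COLOR_RGB2GRAY).astype(np.uint8)
    best=[]
    u0=proj(c,(.526,.029,.085))
    # darkest sector in ring 18..42 mm at tab-top height
    A=np.arange(-60,200,1.); v=[]
    for a in np.radians(A):
        px=np.array([proj(c,(.526+r*np.cos(a),.029+r*np.sin(a),.08)) for r in np.linspace(.02,.042,12)],np.float32)
        v.append(cv2.remap(g,px[None,:,0],px[None,:,1],cv2.INTER_LINEAR).mean())
    v=np.array(v); m=np.clip(v.min()+25-v,0,None); k=abs(A-A[v.argmin()])<15; print('t',env.get_obs()['time_s'],'tab angle',(A[k]*m[k]).sum()/m[k].sum(), 'min',v.min())
E
python3 -c "from h import *; tabmeas()"
python3 -m creep '{"translation":[[0,0,-0.1],[0,0,0],[0,0,0],[0,0,0],[0,0,0]],"turn":[[0,0,0],[0,0,0],[0,0,0],[0,0,0],[0,0,0]],"grip":[0,0,0,0,0]}'
python3 -c "from h import *; tabmeas()"
```

```text
t 8.35 tab angle 35.58345789735924 min 35.916666666666664
time_s: 8.98
tool_pos: [0.4797, -0.0637, 0.1497]
tool_rot: [-180.0, 0.0, 24.5]
force: [0.3, 0.8, 0.0]
grip_width: 0.0009
grasp_force: 0.0
t 9.025 tab angle 35.89309807991697 min 36.583333333333336
```

The dial is static, hung just past the midpoint between stops (friction holds it there). I go back behind the tab and push it the rest of the way.

```bash
python3 -m creep '{"translation":[[0.37,-0.3025,0],[0.37,-0.3025,0],[0.37,-0.3025,0],[0.37,-0.3025,0],[0,0,0]],"turn":[[0,0,0],[0,0,0],[0,0,0],[0,0,0],[0,0,0]],"grip":[0,0,0,0,0]}'
python3 -m creep '{"translation":[[0,0,0]],"turn":[[0,0,0]],"grip":[0]}'
python3 -c "from h import *; rel()"
```

```text
time_s: 9.65
tool_pos: [0.548, 0.0772, 0.1492]
tool_rot: [180.0, 0.0, 24.8]
force: [0.1, -0.5, -0.2]
grip_width: 0.0008
grasp_force: 0.0
time_s: 9.78
tool_pos: [0.5471, 0.0727, 0.1495]
tool_rot: [180.0, 0.1, 24.5]
force: [0.7, -0.3, 0.4]
grip_width: 0.0003
grasp_force: 0.0
rel tool x,y mm [ 37.3 -31. ] z 0.1495 yaw 24.5 F [ 0.7 -0.3  0.4]
```

```bash
python3 -m creep '{"translation":[[0,0,0.3],[0,0,0.3],[0,0,0.3],[0,0,0.09],[0,0,0]],"turn":[[0,0,0],[0,0,0],[0,0,0],[0,0,0],[0,0,0]],"grip":[0,0,0,0,0]}'
python3 -m creep '{"translation":[[0,0.04,0],[0,0.04,0],[0,0.033,0],[0,0,0]],"turn":[[0,0,0],[0,0,0],[0,0,0],[0,0,0]],"grip":[0,0,0,0]}'
python3 -c "from h import *; rel()"
python3 -m creep '{"translation":[[0.0133,0.025,0],[0.0133,0.025,0],[0,0,0]],"turn":[[0,0,0.0167],[0,0,0.0167],[0,0,0]],"grip":[0,0,0]}'
python3 -c "from h import *; rel()"
```

```text
time_s: 10.4
tool_pos: [0.5472, 0.0726, 0.0708]
tool_rot: [180.0, 0.0, 24.4]
force: [0.4, 0.3, 0.7]
grip_width: 0.0005
grasp_force: 0.0
time_s: 10.9
tool_pos: [0.5514, 0.065, 0.0708]
tool_rot: [180.0, -0.0, 24.5]
force: [-0.1, -0.9, -0.7]
grip_width: 0.0005
grasp_force: 0.0
rel tool x,y mm [ 38.  -22.2] z 0.0708 yaw 24.5 F [-0.1 -0.9 -0.7]
time_s: 11.28
tool_pos: [0.5547, 0.0624, 0.0706]
tool_rot: [180.0, -0.0, 18.5]
force: [0.4, 0.7, 0.2]
grip_width: 0.0009
grasp_force: 0.0
rel tool x,y mm [ 37.8 -22.5] z 0.0706 yaw 18.5 F [0.4 0.7 0.2]
```

```bash
python3 -m creep '{"translation":[[0.0115,0.022,0],[0.0115,0.022,0],[0,0,0]],"turn":[[0,0,0.0139],[0,0,0.0139],[0,0,0]],"grip":[0,0,0]}'
python3 -c "from h import *; rel()"
python3 -m creep '{"translation":[[0,-0.1,0],[0,0,-0.3],[0,0,-0.3],[0,0,-0.3],[0,0,0]],"turn":[[0,0,0],[0,0,0],[0,0,0],[0,0,0],[0,0,0]],"grip":[0,0,0,0,0]}'
python3 - <<'E'
from h import *
rel(); o=env.get_obs(); q=np.array(o['tool_pos']); y=np.radians(o['tool_rot'][2]); d=np.array([.481,-.063])-q[:2]
print('tool shift units',d@[np.cos(y),np.sin(y)]/.08,d@[np.sin(y),-np.cos(y)]/.08)
E
```

```text
time_s: 11.65
tool_pos: [0.5576, 0.0594, 0.0706]
tool_rot: [180.0, -0.0, 13.4]
force: [0.2, -0.4, 0.1]
grip_width: 0.0005
grasp_force: 0.0
rel tool x,y mm [ 37.8 -22.2] z 0.0706 yaw 13.4 F [ 0.2 -0.4  0.1]
time_s: 12.28
tool_pos: [0.5569, 0.0683, 0.1443]
tool_rot: [-179.9, -0.2, 13.5]
force: [-0.0, -0.0, -1.1]
grip_width: 0.0004
grasp_force: 0.0
rel tool x,y mm [ 39.2 -31. ] z 0.1443 yaw 13.5 F [-0.  -0.  -1.1]
tool shift units -1.3057322963901792 1.3738580572177408
```

```bash
python3 -m creep '{"translation":[[-0.33,0.345,0],[-0.33,0.345,0],[-0.33,0.345,0],[-0.33,0.345,0],[0,0,0]],"turn":[[0,0,0],[0,0,0],[0,0,0],[0,0,0],[0,0,0]],"grip":[0,0,0,0,0]}'
python3 - <<'E'
from h import *
tabmeas()
c=cam('top'); a=cv2.resize(c['frame'][190:232,258:306],(480,420),interpolation=cv2.INTER_CUBIC)
im=cv2.convertScaleAbs(a[:,:,::-1],alpha=1.6)
t=np.radians(20.7); q=[tuple(map(int,(proj(c,(.526+r*np.cos(t),.029+r*np.sin(t),.085))-(258,190))*10+5)) for r in(.015,.045)]
cv2.line(im,*q,(0,255,0),1); cv2.imwrite('pics/p5.png',im)
o=env.get_obs(); q=np.array(o['tool_pos']); y=np.radians(o['tool_rot'][2]); d=np.array([.481,-.063])-q[:2]
print(q,'tool shift units',d@[np.cos(y),np.sin(y)]/.08,d@[np.sin(y),-np.cos(y)]/.08)
E
```

```text
time_s: 12.9
tool_pos: [0.4767, -0.0667, 0.1417]
tool_rot: [-179.9, 0.1, 13.2]
force: [-0.2, 0.6, 0.6]
grip_width: 0.0006
grasp_force: 0.0
t 12.95 tab angle 22.007748184019366 min 37.75
[ 0.47831113 -0.06384518  0.14200388] tool shift units 0.035147839724542225 -0.0024359440706281507
```

View pics/p5.png

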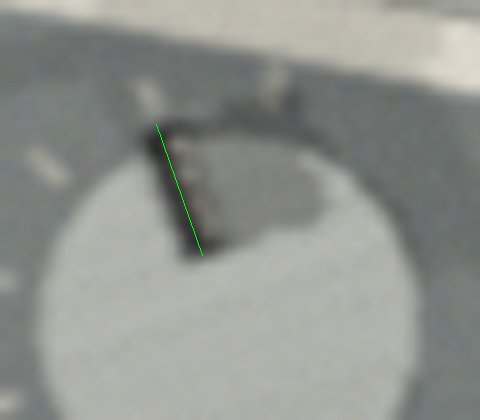

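The tab now stands at the 4th target mark, within a few degrees of the green line. I check the fin's direction numerically against the untouched start picture.

```bash
python3 - <<'E'
from h import *
c=cam('top')
def blob(g,th):
    H,W=g.shape; m=np.zeros_like(g); o=proj(c,(.526,.029,.063)); cv2.circle(m,tuple(int(round(x)) for x in o),21,255,-1)
    big=cv2.resize(g,None,fx=6,fy=6,interpolation=cv2.INTER_CUBIC); mb=cv2.resize(m,None,fx=6,fy=6,interpolation=0)
    k=((big<th)&(mb>0)).astype(np.uint8)
    n,l,s,_=cv2.connectedComponentsWithStats(k); i=1+s[1:,4].argmax(); ys,xs=np.nonzero(l==i)
    p=np.array([onz(c,(x+.5)/6-.5,(y+.5)/6-.5,.080)[:2] for x,y in zip(xs,ys)])
    w,V=np.linalg.eigh(np.cov(p.T)); v=V[:,1]; d=p.mean(0)-[.526,.029]; v*=np.sign(v@d)
    print(th,len(p),'dir',np.degrees(np.arctan2(v[1],v[0])).round(1),'centroid ang',np.degrees(np.arctan2(d[1],d[0])).round(1),'r',np.linalg.norm(d).round(4),'len,wid',(np.sqrt(12*w)*1e3).round(1))
g0=cv2.cvtColor(cv2.imread('pics/top0.png'),cv2.COLOR_BGR2GRAY); g1=cv2.cvtColor(c['frame'],cv2.COLOR_RGB2GRAY)
for th in(40,50,60): blob(g0,th); blob(g1,th)
E
```

```text
40 766 dir 142.0 centroid ang 146.7 r 0.0292 len,wid [ 4. 30.]
40 851 dir -79.6 centroid ang -167.9 r 0.0431 len,wid [ 5.1 22.7]
50 1208 dir 142.3 centroid ang 146.4 r 0.0291 len,wid [ 6.1 32.1]
50 1037 dir -79.1 centroid ang -167.8 r 0.0427 len,wid [ 5.6 24.6]
60 1767 dir 140.7 centroid ang 145.9 r 0.0295 len,wid [ 8.6 34.2]
60 1944 dir -38.1 centroid ang 11.7 r 0.033 len,wid [27.4 35.4]
```

```bash
python3 - <<'E'
from h import *
c=cam('top'); g=cv2.cvtColor(c['frame'],cv2.COLOR_RGB2GRAY); big=cv2.resize(g,None,fx=6,fy=6,interpolation=cv2.INTER_CUBIC)
o=proj(c,(.526,.029,.063)); m=np.zeros_like(g); cv2.circle(m,tuple(int(round(x)) for x in o),21,255,-1); m[int(o[1])-3:]=0
mb=cv2.resize(m,None,fx=6,fy=6,interpolation=0)
for th in(40,50,55):
    n,l,s,_=cv2.connectedComponentsWithStats(((big<th)&(mb>0)).astype(np.uint8)); i=1+s[1:,4].argmax(); ys,xs=np.nonzero(l==i)
    p=np.array([onz(c,(x+.5)/6-.5,(y+.5)/6-.5,.080)[:2] for x,y in zip(xs,ys)])
    w,V=np.linalg.eigh(np.cov(p.T)); v=V[:,1]; d=p.mean(0)-[.526,.029]; v=v*np.sign(v@d)
    print(th,len(p),'dir',np.degrees(np.arctan2(v[1],v[0])).round(1),'cent',np.degrees(np.arctan2(d[1],d[0])).round(1),(np.sqrt(12*w)*1e3).round(1))
E
```

```text
40 529 dir 21.8 cent 21.9 [ 3.1 29.1]
50 983 dir 21.0 cent 21.4 [ 5.7 30.9]
55 1240 dir 19.3 cent 20.7 [ 7.8 31.7]
```

Start 142°, now 21°: four clicks, at the stop. Now the button.

```bash
python3 -m creep '{"translation":[[0.035,0,0.2],[0,0,0.2],[0,0,0.2],[0,0,0.05],[0,0,0]],"turn":[[0,0,0],[0,0,0],[0,0,0],[0,0,0],[0,0,0]],"grip":[0,0,0,0,0]}'
python3 -m creep '{"translation":[[0,0,0.04],[0,0,0.04],[0,0,0.04],[0,0,0.02],[0,0,0]],"turn":[[0,0,0],[0,0,0],[0,0,0],[0,0,0],[0,0,0]],"grip":[0,0,0,0,0]}'
python3 -m creep '{"translation":[[0,0,0.02],[0,0,0.02],[0,0,0.02],[0,0,0],[0,0,0]],"turn":[[0,0,0],[0,0,0],[0,0,0],[0,0,0],[0,0,0]],"grip":[0,0,0,0,0]}'
```

```text
time_s: 13.72
tool_pos: [0.4811, -0.0642, 0.0901]
tool_rot: [180.0, 0.1, 13.5]
force: [0.6, -0.7, -1.1]
grip_width: 0.0005
grasp_force: 0.0
time_s: 14.35
tool_pos: [0.4816, -0.0639, 0.0795]
tool_rot: [-180.0, -0.0, 13.5]
force: [-0.9, 0.6, 2.3]
grip_width: 0.0007
grasp_force: 1.2
time_s: 14.98
tool_pos: [0.4817, -0.0638, 0.0761]
tool_rot: [-179.9, -0.0, 13.5]
force: [-5.9, 0.7, 18.0]
grip_width: 0.0003
grasp_force: 8.9
```

```bash
python3 -m creep '{"translation":[[0,0,0.012],[0,0,0]],"turn":[[0,0,0],[0,0,0]],"grip":[0,0]}'
python3 -m creep '{"translation":[[0,0,-0.1],[0,0,-0.3],[0,0,-0.3],[0,0,-0.3],[0,0,-0.3]],"turn":[[0,0,0],[0,0,0],[0,0,0],[0,0,0],[0,0,0]],"grip":[0,0,0,0,0]}'
python3 -m creep '{"translation":[[0,0,0],[0,0,0],[0,0,0]],"turn":[[0,0,0],[0,0,0],[0,0,0]],"grip":[0,0,0]}'
python3 -c "from h import *; tabmeas()"
```

```text
time_s: 15.22
tool_pos: [0.4818, -0.0638, 0.076]
tool_rot: [-179.9, 0.0, 13.5]
force: [-8.8, -0.3, 25.9]
grip_width: 0.0005
grasp_force: 12.8
time_s: 15.85
tool_pos: [0.4809, -0.064, 0.1779]
tool_rot: [-180.0, 0.0, 13.5]
force: [0.3, -0.0, -0.8]
grip_width: 0.0005
grasp_force: 0.0
time_s: 16.23
tool_pos: [0.4806, -0.0639, 0.1765]
tool_rot: [180.0, 0.1, 13.5]
force: [0.6, 0.2, 0.4]
grip_width: 0.0004
grasp_force: 0.0
t 16.275 tab angle 22.119597989949753 min 38.0
```

The button hit its stop at z = 0.076 (6 mm travel), the dial is unchanged and the hand is clear.

```bash
python3 -c "from cell import env; print(env.sign_off())"
```

```text
the job is handed in; nothing more can be done
None
```

I turned the dial four clicks clockwise to the eighth mark (it hung partway into the fourth click and took a second push), then pressed start to the bottom of its travel, withdrew the hand and handed the job in; I didn't re-check the tip box, rack and jar afterwards, but the arm stayed clear of them.

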